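Clear the scrap from under the radio shelf

ROBOT

A 7-joint arm with a two-finger parallel gripper is mounted at the origin on the work surface. World frame = base frame: x ahead of the robot, y to its left, z up, the work surface at z = 0. Lengths are in mm, angles in rad, forces in N, time in s.
With the tool pointing down it reaches from about 400 to 850 mm from the base axis. Payload 10.4 kg.
Tool frame: the origin (TCP) lies between the finger pads; the fingertips stand 17 mm ahead of it and the grasp point (between the pads) lies 2 mm behind it; z points along the fingers, y is the line along which they close (so a half turn about z gives the same grasp; the last joint's range is limited). The gripper opens to 85 mm and grips with 20 to 120 N. Pads are 22 mm wide; open, the fingers measure 114 mm over their backs; the gripper's body (76 mm by 85 mm) begins 54 mm behind the grasp point. The pads swing forward as they close: fully open they stand 13 mm farther back than shut.
Start: joints at [-1.177, 0.332, -0.065, 1.46, 0.022, 1.35, -0.088], TCP at [253.012, 571.519, 248.338] pointing down, gripper open.
Joint ranges: [-2.6, 2.6], [-0.5, 2.12], [-1.47, 1.34], [0.16, 2.42], [-1.27, 4.41], [0.06, 2.06], [-2.6, 2.6]. Speed limits (rad/s): [2.22, 2.22, 2.79, 2.79, 3.14, 3.14, 3.14].

INTERFACE

Orientations are given as a 3x3 rotation matrix whose columns are the frame's x, y, z axes.
In Python, from bench import manip gives the robot as it stands.
- The arm moves only by the tool drive_tool, never from a script. Its argument "plan" is a list of rows, each a list of 7 numbers: the turn, a rotation vector about the tool's x, y, z in units of 6 degrees (1.0 is 6 degrees), then the shift along the tool's x, y, z in mm, then the opening, from 0 (shut) to 1 (fully open). In form: [[rx, ry, rz, x, y, z, fingers], ...]. A call has 1 to 12 rows; each row is the pose to reach, as a shift and turn from the pose commanded when the call began, along the tool's axes at that moment; what a row does not reach only later rows make up. A row lasts 1/10 s, in which the tool goes at most 50 mm and 8.59 degrees, less where a joint would pass 70% of its speed; a pose out of reach is approached as far as the arm can. A call with a gripper value outside its range is refused whole. The fingers move at their own pace and stop on an object; the grip force is fixed at half the most. Time passes only in rows, so rows that repeat a pose let the fingers close. It gives the time, the measured TCP pose, the force, the opening and the grip force at its end, in the units of the state.
- manip.observe(): the state, without advancing time (a new reading comes with each control period).
- manip.capture(name): name is "scene" or "top" or "wrist"; returns the picture (420x560x3 uint8, red, green, blue); there is no depth.
- manip.camera_info(name): a dict with "fx", "fy", "cx", "cy" (pixels), "k1" (the pictures are not rectified: a ray, as slopes to the right and down, at radius r is drawn at 1 + k1 r^2 times it, then the intrinsics apply), "rvec" (rotation vector, rad) and "tvec" (3), from world to camera coordinates, as OpenCV has them; the wrist camera has in their place "hand_eye" (4x4, takes a point from camera to tool coordinates, whose origin is the TCP and whose axes are the flange's). Camera axes: x right, y down, z forward; pixel columns grow to the right and rows downward; lengths in mm; the calibration is good to about 2 mm. A picture is of the moment at which its call begins: read the wrist's pose just before it. camera_info takes no time and is no camera call.
- manip.job_done(): hands the job in; it is judged then, once.
The state is a dict: "time": time; "joints": joint angles; "qvel": joint speeds; "joint_efforts": joint torques, N m; "tool_pos": TCP position; "orientation": TCP orientation; "contact_force": force on the tool from outside, world axes, zero at the start; "wrist_torque": the same for the moment, N m; "gripper_width": finger opening in mm; "gripper_force": force on a finger pad.
Only numpy, scipy, OpenCV 4.12 (cv2) and the standard library are available. Lean on these libraries where they do the work, as an engineer would, in place of code of your own. Each camera call takes 0.05 s, during which the arm holds its last target. There are 200 camera calls.

TASK

Take the wooden-handled paddle from its dock and use it to sweep the three scrap parts (heat sink, transformer, terminal block) along the deck under the radio shelf and off its end into the open grey bin; move them with the paddle, never with the gripper. Then put the paddle back in its dock, fully down, flat and square in the pocket, and let go. Do not bump the radio stand with the robot, and leave the mug, the multimeter and the closed aluminium box as they are.

Things in the scene. Friction and masses are not known exactly. Their poses are not given: they have to be found in the camera images.
- stand: Fixed wooden stand with a black radio on its shelf. Origin: centre of its underside; x away from the open front, y along it, z up. Deck 150 (x) by 320 (y) mm, top at z = 90 mm; front lip 4 mm thick, 6 mm high at x = -75 mm; back rail 14 mm high, inner face x = +67 mm. Rear posts 14 mm square at x = 67, y = +-152 mm. Front, back and ends (y = +-160 mm) are open, no lip at the ends.
- shelf_edge (a point): Middle of the lower front edge of the stand's shelf (stand frame x = -75, y = 0, z = 240 mm). The shelf runs from there to x = +35 mm over the deck's whole length and is 15 mm thick. The radio on it is 290 mm long, its front at x = -73 mm (tuning knob to -85 mm), its top at z = 352 mm; a 12 mm round rail runs behind it at x = 120, z = 320 mm. Axes as the stand's.
- scrap_bin: Fixed open-topped grey plastic bin, 150 (x) by 130 (y) by 80 mm high, walls 3 mm. It stands 2 mm from one end of the stand, left or right, with its axes parallel to the stand's; rim 10 mm below the deck's top. Origin: centre of its underside.
- project_box: Closed die-cast aluminium box, 134 by 114 by 78 mm high, loose, standing near the other end of the stand. A bystander. Origin: centre of its underside.
- heat_sink: Loose finned aluminium heat sink, 70 (x) by 42 (y) by 28 (z) mm, about 90 g, lying on the deck under the shelf. Origin: its centre.
- transformer: Loose small transformer, dark steel core with a copper winding, 62 (x) by 40 (y) by 36 (z) mm, about 180 g, on the deck under the shelf. Origin: its centre.
- terminal_block: Loose black terminal block with brass screws, 66 (x) by 34 (y) by 26 (z) mm, about 80 g, on the deck under the shelf. Origin: its centre.
- paddle: Loose paddle, about 140 g, at first seated in the dock. Foot: black block 90 (x) by 16 (y) by 40 (z) mm, flat below. Handle: wooden bar 20 mm square, 145 mm long, from x = -35, z = 30 mm on the foot, leaning 28 degrees from z towards -x (ends at x = -103, z = 158 mm), roughly towards the robot; two of its sides face +-y. Origin: centre of the foot's underside.
- paddle_grip (a point): The point to grip: on the handle's centre line, 125 mm along it (paddle frame x = -93.7, y = 0, z = 140.4 mm). Axes as the paddle's.
- dock: Fixed wooden block, 135 (x) by 70 (y) by 100 mm high, with one rectangular pocket at its centre for the paddle's foot: 95 (x) by 21 (y) mm, 18 mm deep (floor 82 mm above the bench), top edges bevelled 3 mm. Origin: centre of its underside. When seated the paddle's origin is 82 mm above this origin, axes parallel.
- mug: White mug, 80 mm across, 90 mm high, loose. A bystander. Origin: centre of its underside.
- multimeter: Black hand multimeter lying on its back, 150 (x) by 80 (y) by 36 mm plus dial, loose. A bystander. Origin: centre of its underside.
Not all that is in view belongs to the job. What is shaped like the dock but orange, purple or turquoise is not meant.

How it is judged (in metres and radians):
On the way, in this order (a step that is already met when the one before it is completed fails the run):
1. the paddle is lifted out of its dock (z of paddle in the frame of dock above 0.115 m), for 0.1 s.
2. all three scrap parts are in the bin while the paddle is out of its dock (x of heat_sink in the frame of scrap_bin between -0.073 and 0.073 m and y of heat_sink in the frame of scrap_bin between -0.063 and 0.063 m and z of each of heat_sink, transformer, terminal_block in the frame of scrap_bin below 0.075 m and x of transformer in the frame of scrap_bin between -0.073 and 0.073 m and y of transformer in the frame of scrap_bin between -0.063 and 0.063 m and x of terminal_block in the frame of scrap_bin between -0.073 and 0.073 m and y of terminal_block in the frame of scrap_bin between -0.063 and 0.063 m and distance between paddle and dock above 0.13 m), for 0.2 s.
At the end, for the whole second after the job is handed in: The three scrap parts rest inside the bin, below its rim (centres under 75 mm). The paddle is released and at rest in the dock's pocket: within 6 mm of its centre, at most 3.5 mm above the floor, upright within 3.4 degrees, turned at most 5 degrees from the dock (either way round) (x of heat_sink in the frame of scrap_bin between -0.073 and 0.073 m and y of heat_sink in the frame of scrap_bin between -0.063 and 0.063 m and z of each of heat_sink, transformer, terminal_block in the frame of scrap_bin below 0.075 m and x of transformer in the frame of scrap_bin between -0.073 and 0.073 m and y of transformer in the frame of scrap_bin between -0.063 and 0.063 m and x of terminal_block in the frame of scrap_bin between -0.073 and 0.073 m and y of terminal_block in the frame of scrap_bin between -0.063 and 0.063 m and horizontal distance between paddle and dock below 0.006 m and z of paddle in the frame of dock below 0.0855 m and angle between the z axis of paddle and the z axis of dock, either way round below 0.06 rad and angle between the x axis of paddle and the x axis of dock, either way round below 0.09 rad and linear speed of each of heat_sink, transformer, terminal_block, paddle below 0.02 m/s); the robot touches nothing.
It fails at once if the robot touches a scrap part with more than 1 N (contact force between any of the fingers, the arm and heat_sink above 1 N or contact force between any of the fingers, the arm and transformer above 1 N or contact force between any of the fingers, the arm and terminal_block above 1 N).
It fails at once if the robot bumps the radio stand with more than 10 N (contact force between the arm and stand above 10 N).
It fails at once if the mug, the multimeter or the aluminium box is moved by more than 20 mm (distance of any of mug, multimeter, project_box from where it was at the start of the episode above 0.02 m).
It also fails if it takes over 69 s, if anything falls off the work surface, if the arm or the gripper's body presses on something with over 40 N, if the wrist force passes 120 N, or if a joint passes its speed limit or range.

## Working session

There is one attempt and no reset: what is moved stays moved. The work goes in short steps, Python scripts to look and compute and a tool call to move; the robot and the scene stay as the last step left them, time stands still between calls to the robot, and variables do not carry over. Pictures are saved under pics/ and viewed, at most 10 in all, crops included, and the job is handed in when it is done.

Besides the shell and the picture viewer there is one more tool, called after "Request:" as name([rows], argument=value, ...), one row to a line, values as JSON. drive_tool: Moves the arm, as the interface text tells. Its arguments: {"type":"object","properties":{"plan":{"type":"array"}},"required":["plan"]}

```bash
mkdir -p pics; ls; python3 - <<'E'
from bench import manip
import cv2
s=manip.observe()
print(s)
for n in("scene","top","wrist"):
    print(n,manip.camera_info(n))
a=manip.capture("scene");b=manip.capture("top")
cv2.imwrite("pics/s0.png",a[...,::-1]);cv2.imwrite("pics/t0.png",b[...,::-1])
E
```

```text
pics
{'time': 0.0, 'joints': array([-1.17660058,  0.33284004, -0.06468797,  1.46094817,  0.02163875,
        1.34994776, -0.08851685]), 'qvel': array([ 0.00014857, -0.00177063,  0.00120874,  0.0004832 ,  0.00011836,
       -0.00132954, -0.00020362]), 'joint_efforts': array([-4.32818315e-04, -6.25446224e+01,  4.89083282e-02, -3.91610706e+01,
        1.62446470e-02,  9.86842933e-03, -3.01553530e-05]), 'tool_pos': array([252.89431872, 571.14697107, 247.5325297 ]), 'orientation': array([[-9.14391423e-01,  4.04830944e-01, -4.81650190e-04],
       [ 4.04831215e-01,  9.14390412e-01, -1.36445503e-03],
       [-1.11957302e-04, -1.44263301e-03, -9.99998953e-01]]), 'contact_force': array([0.34853392, 0.17601761, 0.44251846]), 'wrist_torque': array([-0.02318509, -0.01009229, -0.01393882]), 'gripper_force': 0.0, 'gripper_width': 85.29207103110811}
scene {'fx': 402.10639027235766, 'fy': 402.10639027235766, 'cx': 278.3961776177441, 'cy': 210.83118358975875, 'k1': -0.03924983929430887, 'rvec': array([ 1.43740053,  2.19412138, -0.80567881]), 'tvec': array([ 270.91744295, -198.11414125, 1474.03767052])}
top {'fx': 406.0373118201386, 'fy': 406.0373118201386, 'cx': 286.8337814025934, 'cy': 205.68517092864752, 'k1': -0.07090375825218381, 'rvec': array([ 2.16552532, -2.2162131 ,  0.09596343]), 'tvec': array([ -82.27778231,  488.36701817, 1275.46551161])}
wrist {'fx': 336.4203327567884, 'fy': 336.4203327567884, 'cx': 284.3974605499434, 'cy': 200.972374517819, 'k1': -0.05539982472527918, 'hand_eye': array([[ 5.03365502e-04, -9.56237272e-01, -2.92591911e-01,
         7.44602830e+01],
       [ 9.99999580e-01,  2.57249684e-04,  8.79633183e-04,
         1.20104154e+00],
       [-7.65868858e-04, -2.92592231e-01,  9.56237000e-01,
        -1.25406806e+02],
       [ 0.00000000e+00,  0.00000000e+00,  0.00000000e+00,
         1.00000000e+00]])}
```

View pics/s0.png

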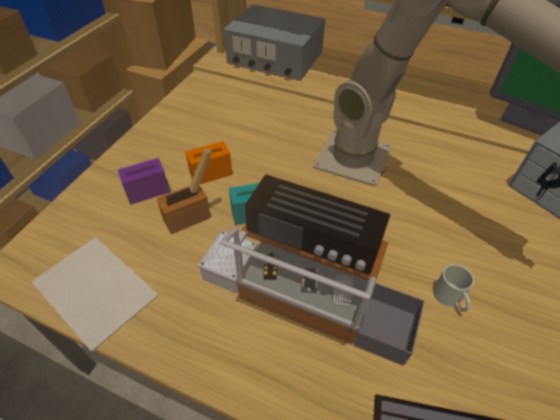

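View pics/t0.png

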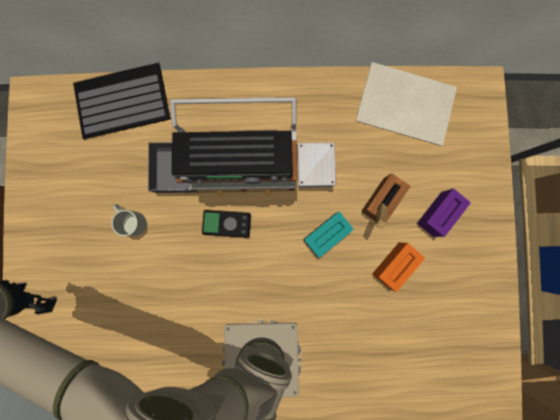

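The scene view, taken from behind the stand, shows the parts on the deck at about (270,268), (309,280) and (343,297), with the bin at (390,320) and the brown dock and paddle at (185,207). In the top view the stand is at about (233,157), bin to the left (+y), box (317,165), dock (386,199), meter (227,223) and mug (125,223). Next I'll enlarge crops.

```bash
cat > h.py <<'E'
import numpy as np, cv2
from bench import manip
from scipy.optimize import least_squares
from scipy.spatial.transform import Rotation as R
def K(c): return np.array([[c['fx'],0,c['cx']],[0,c['fy'],c['cy']],[0,0,1.]])
def D(c): return np.array([c['k1'],0,0,0,0.])
def ext(n,s=None):
    c=manip.camera_info(n)
    if n!='wrist': return c,cv2.Rodrigues(c['rvec'])[0],np.array(c['tvec'])
    T=np.eye(4);T[:3,:3]=s['orientation'];T[:3,3]=s['tool_pos'];T=np.linalg.inv(T@c['hand_eye'])
    return c,T[:3,:3],T[:3,3]
def proj(n,P,s=None):
    c,r,t=ext(n,s); return cv2.projectPoints(np.array(P,float).reshape(-1,1,3),cv2.Rodrigues(r)[0],t,K(c),D(c))[0][:,0]
def onz(n,uv,z,s=None):
    c,r,t=ext(n,s); d=cv2.undistortPoints(np.array(uv,float).reshape(-1,1,2),K(c),D(c))[:,0]
    d=np.c_[d,np.ones(len(d))]@r; o=-r.T@t
    return o+d*((np.reshape(z,(-1,1))-o[2])/d[:,2:])
def place(p,L):  # p=x,y,yaw ; L local pts
    c,s=np.cos(p[2]),np.sin(p[2]); L=np.array(L,float)
    return np.c_[p[0]+c*L[:,0]-s*L[:,1],p[1]+s*L[:,0]+c*L[:,1],L[:,2]]
def fit(obs,p0): # obs: list of (cam,local,uv,state)
    f=lambda p:np.concatenate([(proj(n,place(p,L),s)-np.array(uv)).ravel() for n,L,uv,s in obs])
    r=least_squares(f,p0); return r.x,r.fun.reshape(-1,2)
def crop(img,x0,y0,w,h,k,name):
    cv2.imwrite(name,cv2.resize(img[y0:y0+h,x0:x0+w,::-1],None,fx=k,fy=k,interpolation=cv2.INTER_CUBIC))
E
python3 - <<'E'
import cv2
from h import *
t=cv2.imread('pics/t0.png');s=cv2.imread('pics/s0.png')
A=cv2.resize(t[90:250,140:340],None,fx=4,fy=3.75,interpolation=2)
def up(i,x,y,w,h,k): return cv2.resize(i[y:y+h,x:x+w],None,fx=k,fy=k,interpolation=2)
cv2.imwrite('pics/c1.png',up(t,140,90,200,150,4))
a=up(t,350,160,80,100,6)   #480x600
b=up(s,150,135,53,100,6)   #318x600
cv2.imwrite('pics/c2.png',cv2.hconcat([a,b]))
cv2.imwrite('pics/c3.png',up(s,195,220,200,150,4))
E
```

```text
(no output)
```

View pics/c1.png

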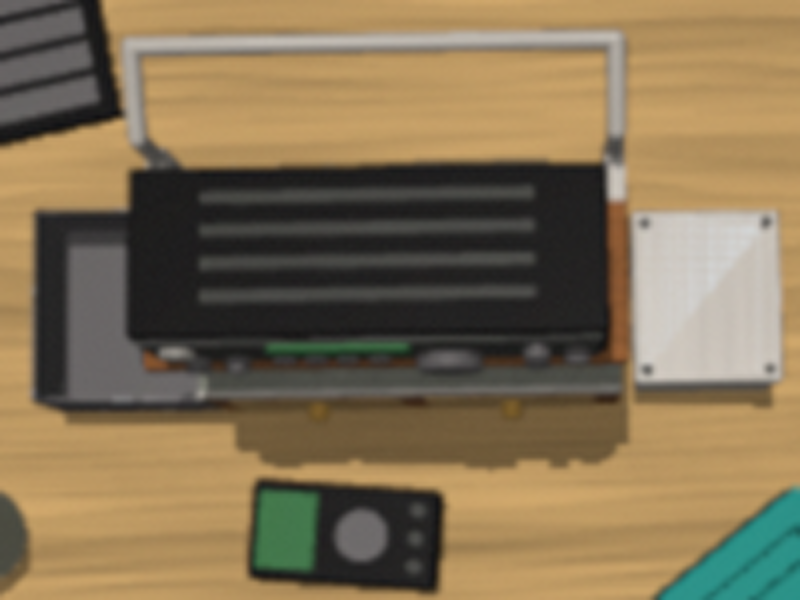

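View pics/c2.png

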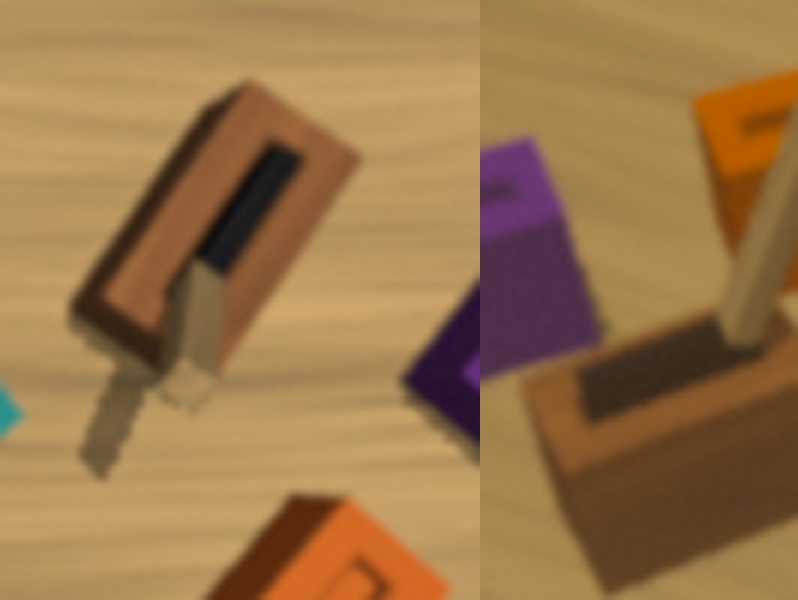

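View pics/c3.png

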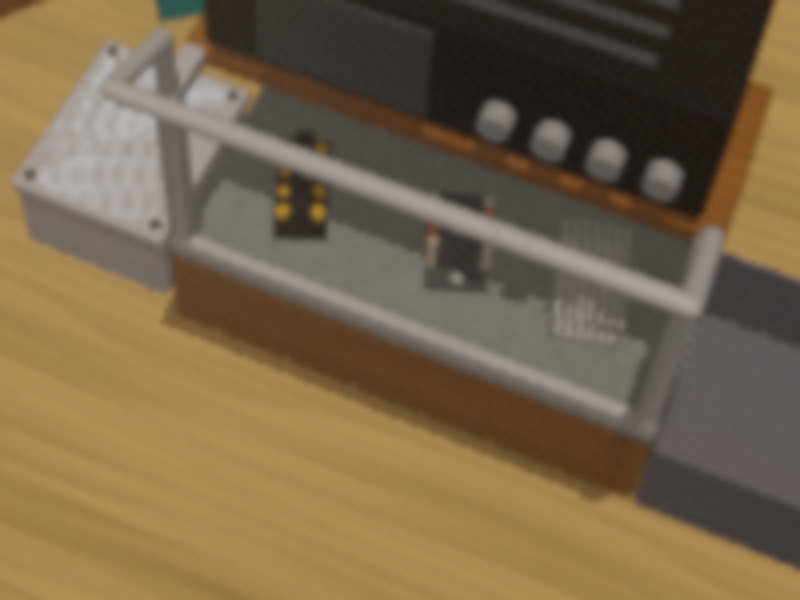

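c1: shelf front corners at (145,368) and (625,358), radio top front corners at (131,338) and (605,332). c2: dock top corners at (252,80), (361,157) and (103,297), handle end at (190,387). c3: the near bottom edges of the block, transformer and sink are about y=238, 289 and 336.

```bash
cat > loc.py <<'E'
from h import *
def f(x0,y0,k,L): return [[x0+(u+.5)/k-.5,y0+(v+.5)/k-.5] for u,v in L]
def run():
    c1=lambda L:f(140,90,4,L); c2=lambda L:f(350,160,6,L); c2s=lambda L:f(150,135,6,[(u-480,v) for u,v in L]); c3=lambda L:f(195,220,4,L)
    st,r=fit([('top',[(-75,160,255),(-75,-160,255),(-73,145,352),(-73,-145,352),(-76,-160,96)],c1([(145,368),(625,358),(131,338),(605,332),(620,398)]),None),
      ('scene',[(75,160,0),(75,-160,0)],c3([(637,493),(168,316)]),None)],[600,50,0]); print('stand',st,'\n',r.round(1).tolist())
    dk,r=fit([('top',[(67.5,35,100),(67.5,-35,100),(-67.5,35,100),(-103,0,240)],c2([(252,80),(361,157),(103,297),(190,387)]),None),
      ('scene',[(67.5,-35,100),(67.5,35,100)],c2s([(522,380),(575,475)]),None)],[500,-400,-.6]); print('dock',dk,'\n',r.round(1).tolist())
    P=lambda n,uv,z:(lambda w:np.c_[(w[:,:2]-st[:2])@np.array([[np.cos(st[2]),-np.sin(st[2])],[np.sin(st[2]),np.cos(st[2])]]),w[:,2]])(onz(n,uv,z))
    w=lambda *a:print(a[0],P(*a[1:]).round(0).tolist())
    w('term near bot',"scene",c3([(275,237),(325,238)]),90)
    w('trafo near bot',"scene",c3([(427,288),(487,290)]),90)
    w('sink near bot',"scene",c3([(553,333),(628,338)]),90)
    w('bin',"top",c1([(37,212),(36,402)]),80)
    w('box',"top",c1([(632,212),(776,212),(780,380),(635,382)]),78)
    w('meter',"top",c1([(258,480),(441,490),(437,588),(250,577)]),36)
    w('rail ends',"top",c1([(125,45),(622,38)]),320)
    print('mug',onz('top',[(125,223)],90)); return st,dk
if __name__=='__main__':
    np.set_printoptions(suppress=True,precision=3); run()
E
python3 loc.py
```

```text
stand [611.822  41.451  -0.002] 
 [[-0.9, 0.6], [1.2, 0.6], [-1.8, 1.9], [1.5, 0.8], [0.4, -1.8], [-2.2, 2.3], [1.6, 0.7]]
dock [ 497.724 -397.826   -0.621] 
 [[-1.1, -0.1], [-0.1, 0.1], [-0.5, 0.5], [-0.5, 0.6], [-1.0, -0.0], [-1.5, -0.4]]
term near bot [[38.0, -100.0, 90.0], [26.0, -71.0, 90.0]]
trafo near bot [[33.0, 2.0, 90.0], [19.0, 37.0, 90.0]]
sink near bot [[31.0, 84.0, 90.0], [16.0, 128.0, 90.0]]
bin [[74.0, 287.0, 80.0], [-73.0, 287.0, 80.0]]
box [[65.0, -172.0, 78.0], [63.0, -283.0, 78.0], [-68.0, -282.0, 78.0], [-67.0, -171.0, 78.0]]
meter [[-134.0, 125.0, 36.0], [-144.0, -19.0, 36.0], [-221.0, -14.0, 36.0], [-209.0, 132.0, 36.0]]
rail ends [[122.0, 154.0, 320.0], [120.0, -157.0, 320.0]]
mug [[439.756 397.355  90.   ]]
```

```bash
cat >> h.py <<'E'
def tool(az,a,s=1):  # tool z heads azimuth az (deg), tilted a deg from down; s=-1: tool x inward/down
    az,a=np.radians([az,a]); h=np.array([np.cos(az),np.sin(az),0]); u=np.array([0,0,1.])
    z=np.sin(a)*h-np.cos(a)*u; x=s*(np.cos(a)*h+np.sin(a)*u); return np.c_[x,np.cross(z,x),z]
def rows(wps,s=None):
    s=s or manip.observe(); r0=s['orientation']; print('at',s['time'],s['tool_pos'].round(1),'w',s['gripper_width'])
    for p,r in wps:
        rv=R.from_matrix(r0.T@r).as_rotvec(degrees=True)/6; d=r0.T@(np.array(p)-s['tool_pos'])
        print([round(float(v),2) for v in rv]+[round(float(v),1) for v in d], 'dist',round(float(np.linalg.norm(d))))
E
python3 - <<'E'
from h import *
T=tool(-35.6,0,-1)
rows([((380,380,420),T),((430,60,430),T),((385,-310,400),T)])
E
```

```text
at 0.1 [252.9 571.2 247.6] w 85.45212635774641
[-0.01, 0.0, 1.95, -193.6, -123.6, -172.2] dist 287
[-0.01, 0.0, 1.95, -368.9, -396.0, -181.9] dist 571
[-0.01, 0.0, 1.95, -477.6, -752.5, -151.5] dist 904
```

Request:
drive_tool([
  [0,0,2,-194,-124,-172,1],
  [0,0,2,-194,-124,-172,1],
  [0,0,2,-194,-124,-172,1],
  [0,0,2,-194,-124,-172,1],
  [0,0,2,-194,-124,-172,1],
  [0,0,2,-194,-124,-172,1],
  [0,0,2,-369,-396,-182,1],
  [0,0,2,-369,-396,-182,1],
  [0,0,2,-369,-396,-182,1],
  [0,0,2,-369,-396,-182,1],
  [0,0,2,-369,-396,-182,1],
  [0,0,2,-369,-396,-182,1],
])

```text
time: 1.3
tool_pos: [426.2, 81.1, 429.5]
orientation: [[-0.81, 0.586, -0.0], [0.586, 0.81, 0.0], [0.0, 0.0, -1.0]]
contact_force: [1.2, -0.1, 0.3]
gripper_width: 85.6
gripper_force: 0.0
```

```bash
python3 - <<'E'
from h import *
T=tool(-35.6,0,-1)
rows([((430,60,430),T),((385,-310,400),T)])
print(manip.observe()['joints'])
E
```

```text
at 1.3 [426.2  81.1 429.5] w 85.59805541985187
[0.0, -0.0, -0.05, -15.4, -14.9, -0.5] dist 21
[0.0, -0.0, -0.05, -195.8, -341.1, 29.3] dist 394
[-0.70703894 -0.15857943  0.35708848  1.60540464  0.05514479  1.68473585
  0.5967854 ]
```

Request:
drive_tool([
  [0,0,0,-196,-341,29,1],
  [0,0,0,-196,-341,29,1],
  [0,0,0,-196,-341,29,1],
  [0,0,0,-196,-341,29,1],
  [0,0,0,-196,-341,29,1],
  [0,0,0,-196,-341,29,1],
  [0,0,0,-196,-341,29,1],
  [0,0,0,-196,-341,29,1],
  [0,0,0,-196,-341,29,1],
  [0,0,0,-196,-341,29,1],
  [0,0,0,-196,-341,29,1],
  [0,0,0,-196,-341,29,1],
])

```text
time: 2.5
tool_pos: [386.0, -306.6, 400.5]
orientation: [[-0.812, 0.584, 0.0], [0.584, 0.812, 0.001], [0.0, 0.001, -1.0]]
contact_force: [0.5, -0.2, 1.0]
gripper_width: 85.3
gripper_force: 0.0
```

```bash
python3 - <<'E'
from h import *
s=manip.observe();print(s['joints'],s['tool_pos'],s['qvel'].round(2))
im=manip.capture('wrist');cv2.imwrite('pics/w1.png',im[...,::-1])
cv2.imwrite('pics/w1b.png',cv2.resize(im[...,::-1],(800,600),interpolation=2))
import pickle;pickle.dump(s,open('w1.pkl','wb'))
E
```

```text
[-0.4754813  -0.08204045  1.01003719  1.56753393  0.06896739  1.61783379
  1.48335121] [ 386.00722648 -306.61640398  400.49048341] [ 0. -0.  0. -0.  0. -0.  0.]
```

View pics/w1b.png

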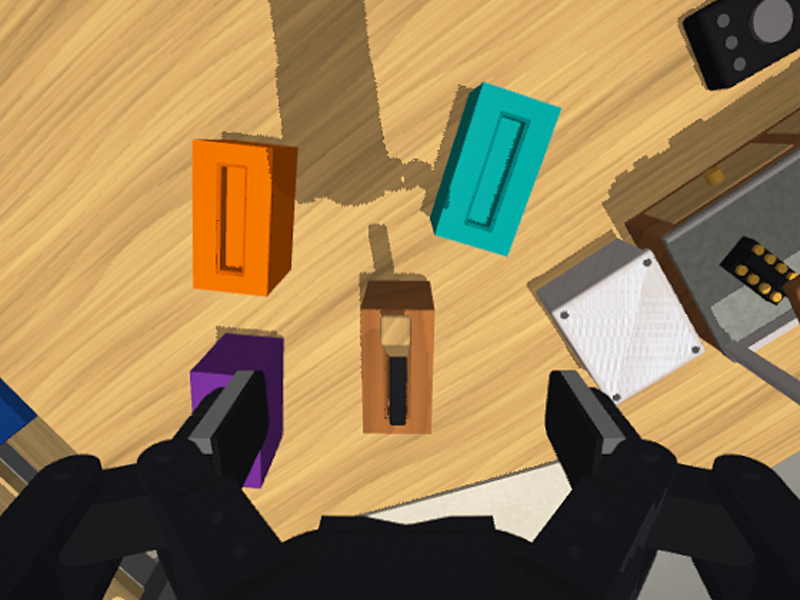

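In the wrist picture the brown dock's top corners are at (361,309), (433,309), (432,434) and (363,433), with the handle end face centred near (396,331). The terminal block shows at about (755,268).

```bash
python3 - <<'E'
from h import *
import pickle
np.set_printoptions(suppress=True,precision=3)
s=pickle.load(open('w1.pkl','rb'))
k=1/1.42857
q=lambda L:[[(u+.5)*k-.5,(v+.5)*k-.5] for u,v in L]
c=[(-67.5,-35,100),(-67.5,35,100),(67.5,35,100),(67.5,-35,100)]
uv=q([(361,309),(433,309),(432,434),(363,433)])
p,r=fit([('wrist',c,uv,s)],[500,-400,-.6]);print(p,r.round(1).tolist())
p,r=fit([('wrist',c+[(-103,0,240)],uv+q([(396,331)]),s)],[500,-400,-.6]);print(p,r.round(1).tolist())
g=place(p,[(-93.7,0,222.4)])[0];print('grip',g)
a=50;az=np.degrees(p[2]);T=tool(az,a,-1)
tcp=g+2*T[:,2]
rows([(tcp-110*T[:,2],T),(tcp,T)])
E
```

```text
[ 499.136 -396.978   -0.626] [[-0.8, 0.2], [0.9, 0.3], [-0.4, -0.6], [0.3, 0.0]]
[ 499.453 -396.74    -0.634] [[-0.2, 0.1], [1.5, 0.6], [-0.4, -0.3], [0.2, -0.1], [-0.8, -0.2]]
grip [ 423.953 -341.248  222.4  ]
at 2.55 [ 385.9 -306.8  400.5] w 85.23203067657764
[0.05, -8.33, 0.09, 31.7, -5.0, 108.7] dist 113
[0.05, -8.33, 0.09, -52.6, -5.9, 179.4] dist 187
```

Request:
drive_tool([
  [0,-8.33,0.05,32,-5.5,109,1],
  [0,-8.33,0.05,32,-5.5,109,1],
  [0,-8.33,0.05,32,-5.5,109,1],
  [0,-8.33,0.05,32,-5.5,109,1],
  [0,-8.33,0.05,32,-5.5,109,1],
  [0,-8.33,0.05,32,-5.5,109,1],
  [0,-8.33,0.05,32,-5.5,109,1],
  [0,-8.33,0.05,32,-5.5,109,1],
])

```text
time: 3.35
tool_pos: [360.4, -283.5, 298.5]
orientation: [[-0.668, 0.563, 0.486], [0.479, 0.826, -0.297], [-0.569, 0.035, -0.822]]
contact_force: [-0.1, 0.3, 0.5]
gripper_width: 85.2
gripper_force: 0.0
```

```bash
python3 - <<'E'
from h import *
np.set_printoptions(suppress=True,precision=3)
s=manip.observe();print(s['joints'],s['orientation'].round(3))
p=[499.2,-397,-.627]
g=place(p,[(-93.7,0,222.4)])[0];T=tool(np.degrees(p[2]),50,-1);rows([(g+2*T[:,2],T)])
im=manip.capture('wrist');cv2.imwrite('pics/w2.png',im[...,::-1])
E
```

```text
[ 0.486 -0.5    0.066  2.244  0.04   0.79   1.496] [[-0.668  0.563  0.486]
 [ 0.479  0.826 -0.297]
 [-0.569  0.035 -0.822]]
at 3.35 [ 360.4 -283.5  298.5] w 85.17224396636789
[0.43, -2.55, -0.02, -27.3, -15.6, 112.4] dist 117
```

View pics/w2.png

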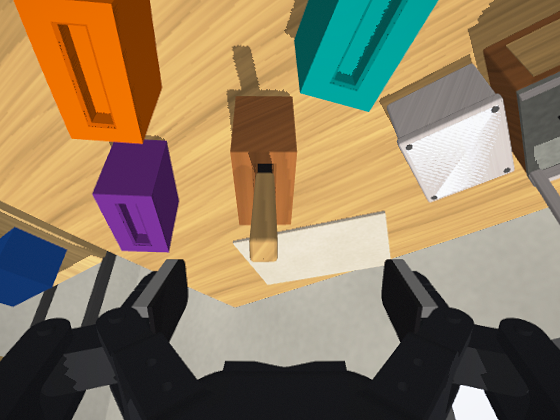

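The view shows the handle end at (263,250), slightly left of the finger midline at about x=284, which agrees with the computed −15 mm. Joint 2 is on its limit, so I'll use a 40° tilt.

```bash
python3 - <<'E'
from h import *
p=[499.2,-397,-.627]
g=place(p,[(-93.7,0,222.4)])[0];T=tool(np.degrees(p[2]),40,-1);t=g+2*T[:,2];rows([(t-60*T[:,2],T),(t-40*T[:,2],T),(t,T)])
E
```

```text
at 3.4 [ 358.5 -285.4  297.4] w 85.57594180645617
[0.4, -0.88, -0.02, -22.4, -10.0, 52.4] dist 58
[0.4, -0.88, -0.02, -24.2, -10.8, 72.3] dist 77
[0.4, -0.88, -0.02, -27.9, -12.4, 112.1] dist 116
```

Request:
drive_tool([
  [0.4,-0.9,0,-22,-10,52,1],
  [0.4,-0.9,0,-22,-10,52,1],
  [0.4,-0.9,0,-22,-10,52,1],
  [0.4,-0.9,0,-22,-10,52,1],
])

```text
time: 3.8
tool_pos: [394.5, -317.7, 268.2]
orientation: [[-0.622, 0.584, 0.521], [0.449, 0.812, -0.373], [-0.641, 0.002, -0.767]]
contact_force: [0.7, 0.0, -0.2]
gripper_width: 85.4
gripper_force: 0.0
```

```bash
python3 - <<'E'
from h import *
p=[499.2,-397,-.627];print(manip.observe()['joints'].round(3))
g=place(p,[(-93.7,0,222.4)])[0];T=tool(np.degrees(p[2]),40,-1);t=g+2*T[:,2];rows([(t-60*T[:,2],T),(t-40*T[:,2],T),(t,T)])
E
```

```text
[ 0.512 -0.395  0.041  2.284  0.11   0.559  1.43 ]
at 3.8 [ 394.5 -317.7  268.2] w 85.43158210956442
[0.03, -0.02, 0.01, 0.6, -2.8, 1.2] dist 3
[0.03, -0.02, 0.01, 0.6, -2.9, 21.2] dist 21
[0.03, -0.02, 0.01, 0.5, -3.0, 61.2] dist 61
```

Request:
drive_tool([
  [0,0,0,0.5,-3,20,1],
  [0,0,0,0.5,-3,40,1],
  [0,0,0,0.5,-3,55,1],
  [0,0,0,0.5,-3,61,1],
  [0,0,0,0.5,-3,61,1],
  [0,0,0,0.5,-3,61,1],
])

```text
time: 4.4
tool_pos: [424.1, -343.3, 221.5]
orientation: [[-0.621, 0.585, 0.522], [0.449, 0.811, -0.375], [-0.643, 0.002, -0.766]]
contact_force: [-0.4, -0.0, 0.4]
gripper_width: 85.0
gripper_force: 0.0
```

```bash
python3 - <<'E'
from h import *
p=[499.2,-397,-.627];print(manip.observe()['joints'].round(3))
g=place(p,[(-93.7,0,222.4)])[0];T=tool(np.degrees(p[2]),40,-1);t=g+2*T[:,2];rows([(t,T)])
im=manip.capture('wrist');cv2.imwrite('pics/w3.png',im[...,::-1])
E
```

```text
[ 0.508 -0.236  0.065  2.278  0.114  0.403  1.433]
at 4.4 [ 424.1 -343.3  221.5] w 84.9547994525232
[0.03, 0.0, 0.0, 0.5, 0.6, 0.4] dist 1
```

View pics/w3.png

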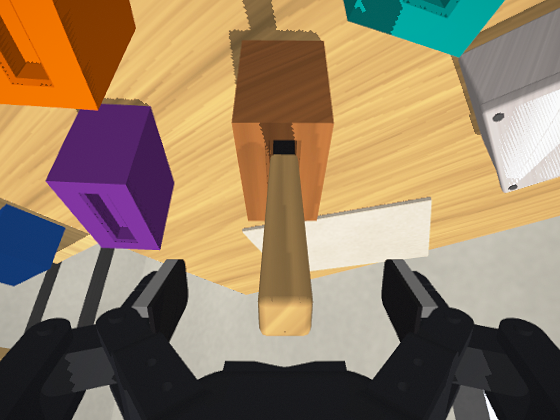

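The handle, at (285,318), is centred between the pads at x=186 and 383. I'll close the gripper.

Request:
drive_tool([
  [0,0,0,0,0,0,0],
  [0,0,0,0,0,0,0],
  [0,0,0,0,0,0,0],
  [0,0,0,0,0,0,0],
  [0,0,0,0,0,0,0],
  [0,0,0,0,0,0,0],
  [0,0,0,0,0,0,0],
  [0,0,0,0,0,0,0],
  [0,0,0,0,0,0,0],
  [0,0,0,0,0,0,0],
  [0,0,0,0,0,0,0],
  [0,0,0,0,0,0,0],
])

```text
time: 5.65
tool_pos: [424.0, -343.7, 220.6]
orientation: [[-0.621, 0.586, 0.522], [0.45, 0.811, -0.375], [-0.642, 0.002, -0.766]]
contact_force: [-3.4, 1.3, 4.1]
gripper_width: 19.4
gripper_force: 59.1
```

```bash
python3 - <<'E'
from h import *
import pickle
s=manip.observe();pickle.dump(s,open('grip.pkl','wb'));r0=s['orientation'];p0=s['tool_pos']
print(s['contact_force'],s['wrist_torque'],s['gripper_width'])
print(p0,r0.round(4).tolist())
U=np.array([0,0,1.]);rows([(p0+20*U,r0),(p0+100*U,r0)])
E
```

```text
[-3.37465758  1.34477293  4.1333427 ] [ 0.20924646  0.57282612 -0.08673274] 19.429695116854692
[ 423.98227721 -343.70217181  220.58639221] [[-0.6205, 0.5856, 0.5216], [0.4497, 0.8106, -0.3751], [-0.6424, 0.0018, -0.7663]]
at 5.65 [ 424.  -343.7  220.6] w 19.429695116854692
[0.0, 0.0, 0.0, -12.8, 0.0, -15.3] dist 20
[0.0, 0.0, 0.0, -64.2, 0.2, -76.6] dist 100
```

Request:
drive_tool([
  [0,0,0,-6.4,0,-7.7,0],
  [0,0,0,-12.8,0,-15.3,0],
  [0,0,0,-19.2,0,-23,0],
  [0,0,0,-32,0,-38,0],
  [0,0,0,-48,0,-57,0],
  [0,0,0,-64.2,0,-76.6,0],
  [0,0,0,-64.2,0,-76.6,0],
  [0,0,0,-64.2,0,-76.6,0],
])

```text
time: 6.45
tool_pos: [423.8, -343.7, 321.0]
orientation: [[-0.62, 0.585, 0.522], [0.449, 0.811, -0.375], [-0.643, 0.002, -0.766]]
contact_force: [-1.1, 0.4, -2.1]
gripper_width: 19.1
gripper_force: 58.6
```

```bash
cat >> h.py <<'E'
import pickle
DOCK=[499.2,-397,-.627]; ST=[611.8,41.5,-.002]
def goal(pad,z): # pad: x,y,yaw world of paddle, z its underside (82 = seated) -> tcp pose, from the grip record
    g=pickle.load(open('grip.pkl','rb')); q=pad[2]-DOCK[2]; M=R.from_euler('z',q).as_matrix()
    o=np.array([DOCK[0],DOCK[1],82]); return np.array([pad[0],pad[1],z])+M@(g['tool_pos']-o), M@g['orientation']
def stp(x,y): w=place(ST,[(x,y,0)])[0]; return [w[0],w[1],ST[2]]
E
python3 - <<'E'
from h import *
s=manip.observe();print(s['joints'].round(3),s['orientation'].round(4).tolist(),s['contact_force'],s['gripper_width'])
rows([goal([545,-270,-.4],182),goal(stp(-10,-225),165),goal(stp(-10,-203),94)])
im=manip.capture('wrist');cv2.imwrite('pics/w4.png',im[...,::-1])
E
```

```text
[ 0.5   -0.332  0.066  2.131  0.093  0.646  1.46 ] [[-0.6202, 0.5855, 0.522], [0.4495, 0.8107, -0.3752], [-0.6429, 0.002, -0.766]] [-1.09096495  0.41756543 -2.11119116] 19.109934661782393
at 6.45 [ 423.8 -343.7  321. ] w 19.109934661782393
[-1.39, 0.01, -1.66, 26.9, 109.2, -21.8] dist 115
[-3.83, 0.02, -4.57, 29.9, 179.2, -2.0] dist 182
[-3.83, 0.02, -4.57, 85.4, 196.9, 44.2] dist 219
```

View pics/w4.png

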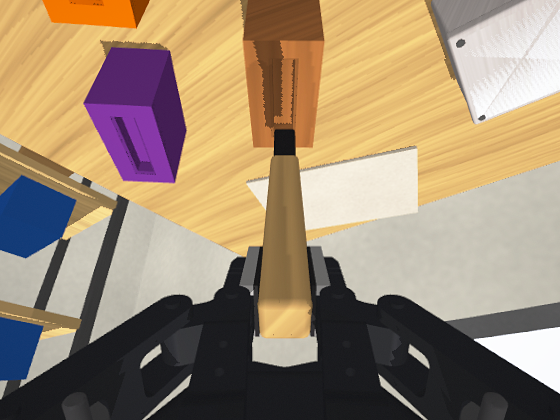

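The paddle is out of the pocket and held straight, with its handle at (285,318). I'll carry it to the −y end of the deck.

Request:
drive_tool([
  [-1.4,0,-1.7,27,109,-22,0],
  [-1.4,0,-1.7,27,109,-22,0],
  [-1.4,0,-1.7,27,109,-22,0],
  [-3.83,0.02,-4.57,30,179,-2,0],
  [-3.83,0.02,-4.57,30,179,-2,0],
  [-3.83,0.02,-4.57,30,179,-2,0],
  [-3.83,0.02,-4.57,30,179,-2,0],
  [-3.83,0.02,-4.57,30,179,-2,0],
  [-3.83,0.02,-4.57,30,179,-2,0],
])

```text
time: 7.4
tool_pos: [508.7, -184.0, 302.6]
orientation: [[-0.768, 0.004, 0.641], [0.005, 1.0, -0.0], [-0.641, 0.003, -0.768]]
contact_force: [0.8, 0.5, -1.8]
gripper_width: 19.2
gripper_force: 59.5
```

```bash
python3 - <<'E'
from h import *
s=manip.observe();print(s['joints'].round(3),s['contact_force'],s['gripper_width'])
rows([goal(stp(-10,-205),130),goal(stp(-10,-205),94)])
a=manip.capture('scene');w=manip.capture('wrist')
cv2.imwrite('pics/w5.png',w[...,::-1])
c=cv2.resize(a[195:345,190:415,::-1],(675,450),interpolation=2);cv2.imwrite('pics/s5.png',c)
E
```

```text
[ 0.101 -0.311  0.265  2.142 -0.263  0.662  2.101] [ 0.80423335  0.52806286 -1.79330036] 19.199222375561302
at 7.4 [ 508.7 -184.   302.6] w 19.199222375561302
[-0.01, -0.02, -0.03, 21.5, 19.7, 26.4] dist 39
[-0.01, -0.02, -0.03, 44.6, 19.6, 54.0] dist 73
```

View pics/s5.png

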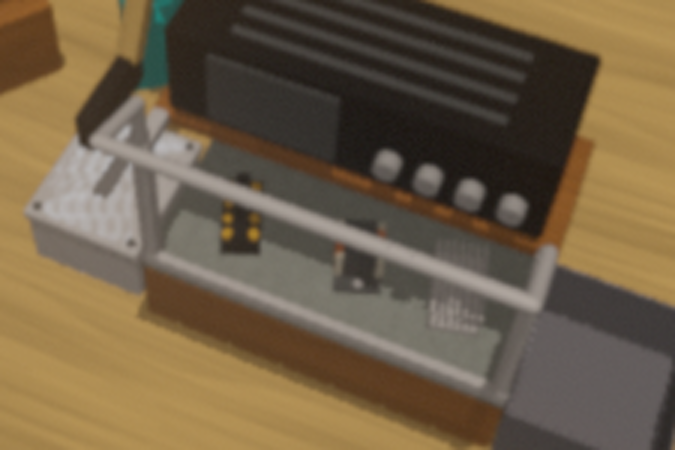

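The foot hangs above the box at about (105,105), clear of the stand, and the parts are unchanged. Next I'll descend at the deck's end.

Request:
drive_tool([
  [0,0,0,22,20,26,0],
  [0,0,0,33,20,40,0],
  [0,0,0,45,20,54,0],
  [0,0,0,45,20,54,0],
  [0,0,0,45,20,54,0],
])

```text
time: 8.0
tool_pos: [509.2, -164.3, 233.3]
orientation: [[-0.767, 0.002, 0.642], [0.003, 1.0, 0.001], [-0.642, 0.002, -0.767]]
contact_force: [0.2, -0.8, -1.2]
gripper_width: 19.1
gripper_force: 59.5
```

```bash
python3 - <<'E'
from h import *
w=place(stp(-10,-225),[(45,8,167),(45,-8,167),(45,8,207)])
print(proj('scene',w).round(1).tolist(), 'seen ~(218.5,241.5) low corner')
s=manip.observe();print(s['joints'].round(3),s['contact_force'],s['tool_pos'])
rows([goal(stp(-10,-205),93),goal(stp(-10,-120),93),goal(stp(-10,-50),93),goal(stp(-10,180),93)])
E
```

```text
[[220.9, 245.2], [215.3, 243.1], [219.4, 235.5]] seen ~(218.5,241.5) low corner
[ 0.056 -0.265  0.276  2.261 -0.318  0.494  2.146] [ 0.18513119 -0.77985614 -1.20053557] [ 509.18919455 -164.33642067  233.25539924]
at 8.0 [ 509.2 -164.3  233.3] w 19.137680120691318
[-0.0, -0.01, -0.01, 1.1, 0.1, 1.3] dist 2
[-0.0, -0.01, -0.01, 1.2, 85.1, 1.4] dist 85
[-0.0, -0.01, -0.01, 1.3, 155.1, 1.6] dist 155
[-0.0, -0.01, -0.01, 1.6, 385.1, 2.0] dist 385
```

Request:
drive_tool([
  [0,0,0,0.5,10,0.6,0],
  [0,0,0,0.5,22,0.6,0],
  [0,0,0,0.5,34,0.6,0],
  [0,0,0,0.5,46,0.6,0],
  [0,0,0,0.5,58,0.6,0],
  [0,0,0,0.5,70,0.6,0],
  [0,0,0,0.5,82,0.6,0],
  [0,0,0,0.5,94,0.6,0],
  [0,0,0,0.5,106,0.6,0],
  [0,0,0,0.5,118,0.6,0],
  [0,0,0,0.5,130,0.6,0],
  [0,0,0,0.5,140,0.6,0],
])

```text
time: 9.2
tool_pos: [509.9, -23.7, 234.0]
orientation: [[-0.766, 0.002, 0.643], [0.002, 1.0, 0.0], [-0.643, 0.002, -0.766]]
contact_force: [0.3, -1.1, -1.7]
gripper_width: 19.2
gripper_force: 59.6
```

```bash
python3 - <<'E'
from h import *
s=manip.observe();print(s['joints'].round(3),s['contact_force'],s['wrist_torque'])
rows([goal(stp(-10,-65),94),goal(stp(-10,60),94),goal(stp(-10,180),94)])
a=manip.capture('scene')
c=cv2.resize(a[195:345,190:415,::-1],(675,450),interpolation=2);cv2.imwrite('pics/s6.png',c)
E
```

```text
[ 0.172 -0.332 -0.205  2.318 -0.085  0.451  1.585] [ 0.25309735 -1.12689964 -1.71325731] [-0.09144078  0.98279045 -0.0773821 ]
at 9.2 [509.9 -23.7 234. ] w 19.210200455029373
[-0.01, 0.01, -0.01, 1.3, -0.6, 0.8] dist 2
[-0.01, 0.01, -0.01, 1.4, 124.4, 1.0] dist 124
[-0.01, 0.01, -0.01, 1.5, 244.4, 1.2] dist 244
```

View pics/s6.png

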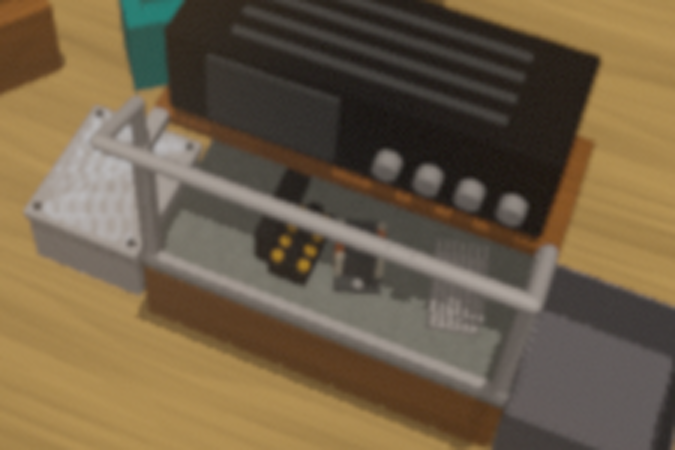

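The terminal block, at (297,245), has squared up against the foot and is nearly touching the transformer at (358,258). Continuing, with a small shift towards +x.

Request:
drive_tool([
  [0,0,0,-1,12,1.5,0],
  [0,0,0,-2,24,2.5,0],
  [0,0,0,-3,36,3.5,0],
  [0,0,0,-3.5,48,4.3,0],
  [0,0,0,-3.5,60,4.3,0],
  [0,0,0,-3.5,72,4.3,0],
  [0,0,0,-3.5,84,4.3,0],
  [0,0,0,-3.5,96,4.3,0],
  [0,0,0,-3.5,108,4.3,0],
  [0,0,0,-3.5,120,4.3,0],
  [0,0,0,-3.5,130,4.3,0],
  [0,0,0,-3.5,136,4.3,0],
])

```text
time: 10.45
tool_pos: [515.4, 112.2, 232.8]
orientation: [[-0.766, 0.002, 0.643], [0.002, 1.0, 0.0], [-0.643, 0.002, -0.766]]
contact_force: [1.1, -2.9, -1.3]
gripper_width: 19.5
gripper_force: 59.6
```

```bash
python3 - <<'E'
from h import *
s=manip.observe();print(s['joints'].round(3),s['contact_force'],s['wrist_torque'])
rows([goal(stp(-4,70),94),goal(stp(-4,185),94)])
a=manip.capture('scene')
c=cv2.resize(a[195:370,190:440,::-1],(750,525),interpolation=2);cv2.imwrite('pics/s7.png',c)
E
```

```text
[ 0.327 -0.295 -0.695  2.25   0.157  0.475  1.042] [ 1.13505171 -2.91157481 -1.31788821] [-0.47665634  0.75696076 -0.36755733]
at 10.45 [515.4 112.2 232.8] w 19.468364048846905
[-0.01, 0.01, -0.01, -0.1, -1.4, 0.4] dist 1
[-0.01, 0.01, -0.01, -0.0, 113.6, 0.6] dist 114
```

View pics/s7.png

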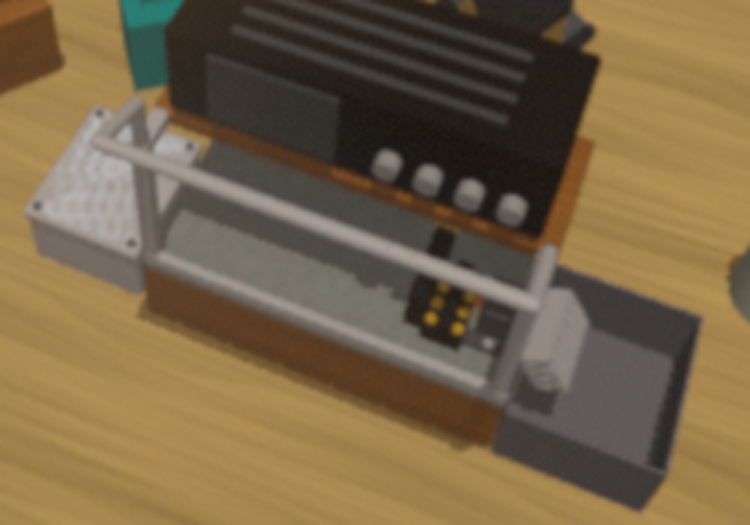

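The heat sink at (557,338) is tipping into the bin, with the transformer and block following. I've now viewed 12 pictures, which is over the limit of 10, so I'll view no more and check by image code from here.

Request:
drive_tool([
  [0,0,0,0,10,0,0],
  [0,0,0,0,20,0,0],
  [0,0,0,0,30,0,0],
  [0,0,0,0,40,0,0],
  [0,0,0,0,50,0,0],
  [0,0,0,0,60,0,0],
  [0,0,0,0,70,0,0],
  [0,0,0,0,80,0,0],
  [0,0,0,0,90,0,0],
  [0,0,0,0,100,0,0],
  [0,0,0,0,110,0,0],
  [0,0,0,0,116,0,0],
])

```text
time: 11.7
tool_pos: [515.3, 228.4, 232.4]
orientation: [[-0.766, 0.001, 0.642], [0.002, 1.0, 0.001], [-0.642, 0.003, -0.766]]
contact_force: [-0.1, -0.3, -1.6]
gripper_width: 19.4
gripper_force: 59.6
```

Request:
drive_tool([
  [0,0,0,0,0,0,0],
  [0,0,0,0,0,0,0],
  [0,0,0,0,0,0,0],
])

```text
time: 12.0
tool_pos: [515.1, 227.0, 231.7]
orientation: [[-0.767, 0.002, 0.641], [0.003, 1.0, 0.0], [-0.641, 0.002, -0.767]]
contact_force: [-0.6, -0.5, -1.7]
gripper_width: 19.5
gripper_force: 59.5
```

```bash
python3 - <<'E'
from h import *
np.set_printoptions(suppress=True,precision=2)
s=manip.observe();print(s['joints'].round(3),s['contact_force'],s['wrist_torque'])
rows([goal(stp(-4,185),94)])
a=manip.capture('scene');cv2.imwrite('pics/s8.png',a[...,::-1])
t=manip.capture('top');cv2.imwrite('pics/t8.png',t[...,::-1])
def blobs(n,img,lo,hi,box):
    h=cv2.cvtColor(img,cv2.COLOR_RGB2HSV);m=cv2.inRange(h,lo,hi);M=np.zeros_like(m);x,y,w,hh=box;M[y:y+hh,x:x+w]=m[y:y+hh,x:x+w]
    k,_,st,c=cv2.connectedComponentsWithStats(M)
    for i in range(1,k):
        if st[i,4]>2: print(n,st[i].tolist(),c[i].round(0))
# bin corner projections (rim) 
r=[(x,y,80) for x,y in((-75,162),(75,162),(75,292),(-75,292))]
print('rim scene',proj('scene',place(ST,r)).round(0).tolist()); print('floor',proj('scene',place(ST,[(x,y,3) for x,y,_ in r])).round(0).tolist())
blobs('brass scene',a,(15,150,120),(32,255,255),(325,260,105,110))
b=cv2.cvtColor(a,cv2.COLOR_RGB2GRAY); print(b[284:364:3,318:430:4])
E
```

```text
[ 0.52 -0.19 -1.15  2.12  0.45  0.58  0.58] [-0.57 -0.48 -1.66] [-0.02  0.98 -0.02]
at 12.0 [515.1 227.  231.7] w 19.466445138124158
[-0.01, -0.01, -0.01, -1.3, -1.3, -0.1] dist 2
rim scene [[374.0, 282.0], [358.0, 332.0], [412.0, 353.0], [424.0, 300.0]]
floor [[368.0, 296.0], [353.0, 345.0], [404.0, 365.0], [416.0, 314.0]]
brass scene [377, 260, 5, 5, 11] [379. 262.]
brass scene [372, 264, 8, 14, 38] [376. 271.]
brass scene [399, 324, 3, 3, 9] [400. 325.]
brass scene [408, 327, 3, 4, 10] [409. 329.]
brass scene [397, 329, 4, 4, 11] [399. 330.]
brass scene [406, 333, 4, 3, 10] [408. 334.]
brass scene [396, 334, 3, 4, 11] [397. 336.]
brass scene [405, 338, 3, 4, 11] [406. 340.]
brass scene [394, 340, 3, 4, 10] [395. 341.]
brass scene [403, 344, 3, 4, 10] [404. 345.]
[[ 77  80 101 139 161 163 139  91  76  75  73  74  78 140 113  70 121 127
  132 125 146 144 142 144 144 145 140 135]
 [ 77  79  78  78 101 139 162 164 140  92  72  73  89 144  84  57  65 117
  129 141 139 142 148 148 145 144 145 144]
 [ 91  78  79  76  74  77  99 141 162 164 141  91 108 145  65  47  33  46
   63  92 127 14
[... 2135 characters left out ...]
133 138 141 143 144 142 138 143 145 133  98  67  64  64  64  63  63  63
   64  72  76  54  70  47 124 132 126 131]
 [134 132 135 138 142 145 145 139 139 145 143 133  91  65  65  64  63  64
   63  60  63  73  76  50 132 136 135 126]
 [137 136 133 132 136 140 143 146 144 138 140 145 142 127  82  63  62  63
   63  63  62  62  62  76 133 134 137 136]
 [136 136 136 134 131 134 138 142 144 144 140 137 141 146 142 126  76  63
   62  63  63  63  63 103 136 132 135 136]
 [136 136 135 136 136 134 132 135 140 143 144 140 139 138 143 146 140 120
   68  63  63  61  65 140 144 137 133 135]
 [147 140 134 135 134 137 134 133 133 137 141 144 140 137 140 140 145 146
  142 107  67  62 113 141 141 142 139 133]]
```

```bash
python3 - <<'E'
from h import *
rows([goal(stp(-10,190),115),goal(stp(-40,195),140),goal(stp(-90,195),170)])
E
```

```text
at 12.1 [515.1 227.2 231.7] w 19.450913782165717
[-0.01, -0.01, -0.01, -10.1, 3.5, -20.0] dist 23
[-0.01, -0.01, -0.01, -3.2, 8.6, -58.4] dist 59
[-0.01, -0.01, -0.01, 15.9, 8.7, -113.5] dist 115
```

Request:
drive_tool([
  [0,0,0,-10,3.5,-20,0],
  [0,0,0,-7,6,-40,0],
  [0,0,0,-3,8.6,-58,0],
  [0,0,0,6,8.6,-86,0],
  [0,0,0,16,8.6,-113,0],
  [0,0,0,16,8.6,-113,0],
  [0,0,0,16,8.6,-113,0],
])

```text
time: 12.8
tool_pos: [430.1, 236.5, 308.6]
orientation: [[-0.766, 0.0, 0.643], [0.002, 1.0, 0.001], [-0.643, 0.002, -0.766]]
contact_force: [0.4, -0.2, -1.6]
gripper_width: 19.5
gripper_force: 59.5
```

```bash
python3 - <<'E'
from h import *
np.set_printoptions(suppress=True,precision=2,linewidth=250)
s=manip.observe();print(s['joints'].round(3),s['contact_force'],s['orientation'].round(3).tolist());rows([goal(stp(-90,195),170)])
a=manip.capture('scene');cv2.imwrite('pics/s9.png',a[...,::-1]);a0=cv2.imread('pics/s0.png')[...,::-1]
# rectify bin-mouth and deck regions to the stand frame: rows x (front->back), cols y; mean difference to start
def rect(img,z,x0,x1,y0,y1,st):
    xs=np.arange(x0,x1,st);ys=np.arange(y0,y1,st);G=[(x,y,z) for x in xs for y in ys]
    uv=proj('scene',place(ST,G)).astype(np.float32).reshape(len(xs),len(ys),2)
    return cv2.remap(np.ascontiguousarray(img),uv[...,0],uv[...,1],cv2.INTER_LINEAR)
d=lambda z,*r:np.abs(rect(a,z,*r,10).astype(int)-rect(a0,z,*r,10)).max(2)
print('deck diff x-30..60,y-150..160');print(d(90,-30,60,-150,160))
print('deck gray now');print(rect(a,90,-30,60,-150,160,10).mean(2).astype(int))
print('bin floor now (r-b, gray)');q=rect(a,20,-70,71,166,290,8).astype(int);print(q.mean(2).astype(int));print(q[...,0]-q[...,2])
E
```

```text
[ 0.19 -0.48 -0.85  2.13  0.11  0.78  0.81] [ 0.44 -0.19 -1.61] [[-0.766, 0.0, 0.643], [0.002, 1.0, 0.001], [-0.643, 0.002, -0.766]]
at 12.8 [430.1 236.5 308.6] w 19.459891804534674
[0.0, 0.0, 0.0, 0.1, -0.6, -0.1] dist 1
deck diff x-30..60,y-150..160
[[ 3  3  3  7  6  8  4  4  3  3  3  3  4  2  7  9  8  6  4  2  3  3  0  2  4  3  1  3  3  4  3]
 [ 4  4  4  4  4  3  3  4  4  3  3  4  4  3  3  3  3  3  4  3  4  4  5  4  3  3  4  4  4  4  3]
 [ 2  3  2 18 26 25 24  5  4  3  2  2  3  3 19 21 20 17  9  3  3  3  1 14 16 13 13  2  2  2  2]
 [ 3  1  2  8 34 38 37 17  4  4  3  2  1  2 40 17 27 27 21  3  3  1  1 22 27 34 17 12  1  3  3]
 [ 2  3  3  3 34 43 39 52  3  2  4  3  3  3  2 15 32 27 18  4  4  3  3 49 44 47 41 37  2  2  3]
 [ 4  3  2  3 26 67 77 73 11  4  2  2  3  4  3 41 37  3 41  8  3  3  3 14 19 14 26 25  3  4  3]
 [ 2  5  3  4  7 72 76 44 10  3  4  3  3  4  3 35 32 12  4  3  3  3  3  7  7  3  6  4  3  3  3]
 [ 3  5  3  3  4 20  5  4  3  3  3  4  3  3  5  3  3  2  5  4  4  3  3  2  3  4  3  4  3  3  4]
 [ 3  3  3  3  2  4  4  3  4  4  3  3  3  3  4  4  3  3  3  3  3  4  3  3  4  4 
[... 2914 characters left out ...]
  10   7  54  97   9  83  78]
 [  9   8  10  31  34  33  32  17  16  10   7  44  63   9  43  36]
 [  8   8   7  11  10   9  11  16  16  10   7  72  90  10 101  71]
 [  8   8   8  10  11  11  10  15  17  10   8  67  48  11  58  25]
 [  8   8   8  14  18  17  17  16  17   8   7  87  70  12 111  47]
 [  9  10  11  10  17  17  17  16  16  10   8  70  35   9  63  18]
 [  9   9   9   9  11  12  11  12  11   8   8 107  55  14 124  32]
 [ 10   9  10   9   9   9  10  10  10   8   8  11   7   8  15   8]
 [ 11  10   9   9   9   8   9   8   8   6   6   7   7   7   6   7]
 [ 11   8   9  10   9   9   9   8   8   8   8   6   8   8   7   8]
 [ 14   9  10  10   9  10   9   9   9   8   9   7   7   7   7   6]]
```

```bash
python3 - <<'E'
from h import *
np.set_printoptions(suppress=True,precision=1,linewidth=250)
t=manip.capture('top');cv2.imwrite('pics/t9.png',t[...,::-1]);a=cv2.imread('pics/s9.png')[...,::-1]
w=manip.capture('wrist');cv2.imwrite('pics/w9.png',w[...,::-1])
for n,img,z in(('scene',a,40),('top',t,40)):
    box=proj(n,place(ST,[(x,y,z) for x in(-72,72) for y in(164,290)]));x0,y0=box.min(0).astype(int)-2;x1,y1=box.max(0).astype(int)+3
    h=cv2.cvtColor(np.ascontiguousarray(img),cv2.COLOR_RGB2HSV);M=np.zeros(h.shape[:2],np.uint8)
    M[y0:y1,x0:x1]=cv2.inRange(h,(3,120,60),(33,255,255))[y0:y1,x0:x1]
    k,_,st,c=cv2.connectedComponentsWithStats(M)
    for i in range(1,k):
        if st[i,4]>3:
            print(n,st[i].tolist(),c[i],[ (zz,((onz(n,[c[i]],zz)[0]-[ST[0],ST[1],0])[:2]).round(0).tolist()) for zz in(10,30,50,70)],img[int(c[i][1]),int(c[i][0])])
q=[proj('top',place(ST,[(x,y,40) for y in range(290,160,-8)])) for x in range(70,-71,-8)]
print(np.array([[t[int(round(v)),int(round(u))].mean() for u,v in r] for r in q]).astype(int))
s=manip.observe();rows([goal(stp(-100,60),250),goal(stp(-80,-190),250),goal([545,-270,-.4],190),goal(DOCK,182),goal(DOCK,105)])
E
```

```text
scene [393, 288, 28, 11, 158] [410.7 291.1] [(10, [-133.0, 266.0]), (30, [-119.0, 263.0]), (50, [-106.0, 260.0]), (70, [-92.0, 258.0])] [169 137  80]
scene [374, 310, 12, 11, 102] [379.6 314.8] [(10, [-29.0, 204.0]), (30, [-17.0, 202.0]), (50, [-6.0, 201.0]), (70, [5.0, 200.0])] [172 100  50]
scene [393, 323, 10, 22, 101] [397.6 333.4] [(10, [4.0, 259.0]), (30, [14.0, 257.0]), (50, [25.0, 254.0]), (70, [36.0, 252.0])] [84 62 28]
scene [408, 322, 13, 39, 209] [416.8 347.7] [(10, [22.0, 312.0]), (30, [32.0, 308.0]), (50, [42.0, 305.0]), (70, [53.0, 301.0])] [162 130  75]
scene [402, 327, 10, 21, 101] [406.5 337. ] [(10, [4.0, 282.0]), (30, [15.0, 279.0]), (50, [26.0, 276.0]), (70, [36.0, 273.0])] [85 63 26]
scene [354, 331, 3, 10, 21] [354.7 334.4] [(10, [50.0, 159.0]), (30, [59.0, 158.0]), (50, [69.0, 158.0]), (70, [79.0, 157.0])] [92 59 32]
scene [354, 347, 35, 14, 268] [365.6 355.6] [(10, [92.0, 199.0]), (30, [101.0, 198.0]), (50, [110.0, 196.0]), (70, [119.0, 195.0])] [172 140  82]
top [155, 157, 5, 19, 63] [156.9 166.3] [(10, [13.0, 283.0]), (30, [9.0, 277.0]), (50, [5.0, 271.0]),
[... 1330 characters left out ...]
  29  40 107  50  56  82  83  59  51  50]
 [ 39  38  92 106 108  87  31  32  11 147  84  81 102 139  92  43  29]
 [ 40  39  95 108 109  89  30  31   7  71  88  84  54  51  56  58  49]
 [ 40  39  94 109 109  88  30  33   9 101 107 108 109  96  87  82  67]
 [ 38  41  95 109 109  88  31  33  12 101 110 110 110 110 110 127  87]
 [ 67  73  93 105 107  87  30  32  12 100 114  86  92 107  96 152 104]]
at 12.95 [430.6 235.7 307.4] w 19.381831222195984
[-0.01, -0.02, -0.01, -44.1, -134.6, -69.4] dist 158
[-0.01, -0.02, -0.01, -59.8, -384.6, -57.0] dist 393
[2.43, -0.03, 2.9, -37.3, -470.6, 2.2] dist 472
[3.82, -0.03, 4.57, -5.1, -579.4, -14.6] dist 580
[3.82, -0.03, 4.57, 44.3, -579.5, 44.6] dist 583
```

```bash
python3 - <<'E'
from h import *
np.set_printoptions(suppress=True,precision=1,linewidth=250)
s=manip.observe();w=cv2.imread('pics/w9.png')
print('bin in wrist',proj('wrist',place(ST,[(x,y,z) for x in(-75,75) for y in(162,292) for z in (3,80)]),s).round(0).tolist())
for z in(20,35,50,65,80):
    p=place(ST,[( {20:-23,35:-14,50:-6,65:2,80:10}[z],202,z)]);print(z,proj('wrist',p,s).round(0).tolist())
h=cv2.cvtColor(w,cv2.COLOR_BGR2HSV);M=cv2.inRange(h,(5,150,90),(13,220,230))
k,_,st,c=cv2.connectedComponentsWithStats(M)
for i in range(1,k):
    if st[i,4]>40:print(st[i].tolist(),c[i],w[int(c[i][1]),int(c[i][0]),::-1])
E
```

```text
bin in wrist [[256.0, 65.0], [253.0, 109.0], [365.0, 65.0], [375.0, 109.0], [263.0, 149.0], [261.0, 190.0], [346.0, 149.0], [352.0, 190.0]]
20 [[289.0, 108.0]]
35 [[289.0, 121.0]]
50 [[289.0, 134.0]]
65 [[289.0, 147.0]]
80 [[289.0, 160.0]]
[0, 66, 257, 78, 3429] [149.3  89.3] [195 154  99]
[0, 247, 243, 37, 5976] [113.6 261.3] [134  84  47]
```

```bash
python3 - <<'E'
from h import *
rows([goal(stp(-70,150),125),goal(stp(-35,135),110),goal(stp(-35,-100),110)])
E
```

```text
at 12.95 [430.6 235.7 307.4] w 19.381831222195984
[-0.01, -0.02, -0.01, 13.1, -44.9, 45.9] dist 66
[-0.01, -0.02, -0.01, -4.2, -59.9, 79.9] dist 100
[-0.01, -0.02, -0.01, -4.5, -294.9, 79.5] dist 305
```

Request:
drive_tool([
  [0,0,0,7,-25,23,0],
  [0,0,0,13,-45,46,0],
  [0,0,0,4,-52,63,0],
  [0,0,0,-4,-60,80,0],
  [0,0,0,-4,-60,80,0],
  [0,0,0,-4,-95,80,0],
  [0,0,0,-4,-130,80,0],
  [0,0,0,-4,-165,80,0],
  [0,0,0,-4,-200,80,0],
  [0,0,0,-4,-235,80,0],
  [0,0,0,-4,-270,80,0],
  [0,0,0,-4,-295,80,0],
])

```text
time: 14.15
tool_pos: [483.9, -60.8, 248.2]
orientation: [[-0.768, 0.003, 0.641], [0.004, 1.0, 0.0], [-0.641, 0.003, -0.768]]
contact_force: [-0.1, 0.6, -1.3]
gripper_width: 19.2
gripper_force: 59.7
```

```bash
python3 - <<'E'
from h import *
np.set_printoptions(suppress=True,precision=3)
s=manip.observe();print(s['joints'].round(3),s['contact_force'],s['orientation'].round(3).tolist())
rows([goal(stp(-35,-100),110),goal(stp(-35,-235),130),goal([535,-300,-.4],182),goal(DOCK,182)])
E
```

```text
[ 0.048 -0.418  0.006  2.342 -0.065  0.524  1.666] [-0.119  0.593 -1.272] [[-0.768, 0.003, 0.641], [0.004, 1.0, 0.0], [-0.641, 0.003, -0.768]]
at 14.15 [483.9 -60.8 248.2] w 19.204760471150585
[-0.01, -0.02, -0.02, -0.7, 1.6, 0.1] dist 2
[-0.01, -0.02, -0.02, -13.8, -133.3, -15.5] dist 135
[2.43, -0.03, 2.89, -21.0, -204.1, -77.5] dist 219
[3.82, -0.03, 4.56, -1.5, -282.8, -94.0] dist 298
```

Request:
drive_tool([
  [0,0,0,-7,-45,-8,0],
  [0,0,0,-14,-90,-15,0],
  [0,0,0,-14,-133,-15,0],
  [2.43,0,2.89,-21,-204,-77,0],
  [2.43,0,2.89,-21,-204,-77,0],
  [2.43,0,2.89,-21,-204,-77,0],
  [3.82,-0.03,4.56,-1.5,-283,-94,0],
  [3.82,-0.03,4.56,-1.5,-283,-94,0],
  [3.82,-0.03,4.56,-1.5,-283,-94,0],
  [3.82,-0.03,4.56,-1.5,-283,-94,0],
  [3.82,-0.03,4.56,-1.5,-283,-94,0],
  [3.82,-0.03,4.56,-1.5,-283,-94,0],
])

```text
time: 15.35
tool_pos: [425.2, -340.9, 321.1]
orientation: [[-0.622, 0.583, 0.523], [0.448, 0.812, -0.373], [-0.643, 0.002, -0.766]]
contact_force: [-0.1, 0.1, -1.3]
gripper_width: 19.3
gripper_force: 60.1
```

```bash
python3 - <<'E'
from h import *
np.set_printoptions(suppress=True,precision=3)
s=manip.observe();print(s['joints'].round(3),s['contact_force'],s['orientation'].round(3).tolist())
rows([goal(DOCK,182),goal(DOCK,120),goal(DOCK,104)])
w=manip.capture('wrist');cv2.imwrite('pics/w10.png',w[...,::-1])
a=cv2.imread('pics/w4.png',0);b=cv2.cvtColor(w,cv2.COLOR_RGB2GRAY)
# compare handle region & foot with the picture just after lift (same pose): subpixel shift of paddle and of the dock
for n,(x,y,ww,h) in dict(handle=(245,165,80,60),foot=(262,128,46,34),end=(250,295,70,45),dock=(240,0,90,100)).items():
    sh,r=cv2.phaseCorrelate(np.float32(a[y:y+h,x:x+ww]),np.float32(b[y:y+h,x:x+ww]));print(n,np.round(sh,2),round(r,2))
E
```

```text
[ 0.408 -0.343  0.132  2.135  0.148  0.654  1.412] [-0.149  0.121 -1.292] [[-0.622, 0.583, 0.523], [0.448, 0.812, -0.373], [-0.643, 0.002, -0.766]]
at 15.35 [ 425.2 -340.9  321.1] w 19.348228014719066
[0.02, 0.0, 0.02, -0.1, -3.0, 0.8] dist 3
[0.02, 0.0, 0.02, 39.7, -3.1, 48.3] dist 63
[0.02, 0.0, 0.02, 50.0, -3.2, 60.5] dist 79
handle [-0.22 -0.11] 0.96
foot [-0.02 -0.03] 1.01
end [0.01 0.52] 0.92
dock [-2.95  0.17] 0.7
```

The paddle has not shifted in the grip. I'll align first, then lower it part-way.

Request:
drive_tool([
  [0.02,0,0.02,0,-3,0.8,0],
  [0.02,0,0.02,13,-3,17,0],
  [0.02,0,0.02,27,-3,33,0],
  [0.02,0,0.02,40,-3,48.3,0],
  [0.02,0,0.02,47,-3,57,0],
  [0.02,0,0.02,47,-3,57,0],
  [0.02,0,0.02,47,-3,57,0],
  [0.02,0,0.02,47,-3,57,0],
])

```text
time: 16.2
tool_pos: [424.2, -344.8, 248.7]
orientation: [[-0.618, 0.587, 0.523], [0.45, 0.81, -0.377], [-0.644, 0.002, -0.765]]
contact_force: [-0.3, 0.2, -1.3]
gripper_width: 19.4
gripper_force: 60.0
```

```bash
python3 - <<'E'
from h import *
np.set_printoptions(suppress=True,precision=3)
s=manip.observe();print(s['contact_force'],s['qvel'].round(3))
rows([goal(DOCK,104),goal(DOCK,95),goal(DOCK,82)])
E
```

```text
[-0.319  0.17  -1.317] [ 0.    -0.002 -0.     0.     0.001 -0.002 -0.001]
at 16.2 [ 424.2 -344.8  248.7] w 19.431347942578206
[-0.01, 0.02, -0.01, 4.6, 0.7, 4.1] dist 6
[-0.01, 0.02, -0.01, 10.4, 0.7, 11.0] dist 15
[-0.01, 0.02, -0.01, 18.7, 0.6, 21.0] dist 28
```

Request:
drive_tool([
  [0,0,0,0.5,0.7,-0.5,0],
  [0,0,0,4.6,0.7,4.1,0],
  [0,0,0,7.5,0.7,7.5,0],
  [0,0,0,10.4,0.7,11,0],
  [0,0,0,13,0.7,14.2,0],
  [0,0,0,15.5,0.7,17.2,0],
  [0,0,0,17.5,0.7,19.5,0],
  [0,0,0,18.7,0.7,21,0],
  [0,0,0,18.7,0.7,21,0],
  [0,0,0,18.7,0.7,21,0],
])

```text
time: 17.2
tool_pos: [424.2, -343.8, 220.4]
orientation: [[-0.618, 0.587, 0.523], [0.45, 0.81, -0.377], [-0.645, 0.002, -0.764]]
contact_force: [-1.1, 0.9, 3.9]
gripper_width: 19.1
gripper_force: 60.7
```

```bash
python3 - <<'E'
from h import *
np.set_printoptions(suppress=True,precision=3)
s=manip.observe();print(s['contact_force'],s['wrist_torque'],s['qvel'].round(3))
rows([goal(DOCK,82)])
E
```

```text
[-1.075  0.865  3.866] [ 0.053  0.165 -0.025] [-0.     0.001  0.001 -0.001 -0.002  0.001  0.001]
at 17.2 [ 424.2 -343.8  220.4] w 19.084410328555972
[-0.01, 0.03, -0.01, 0.0, -0.1, -0.3] dist 0
```

Request:
drive_tool([
  [0,0,0,0,0,0,1],
  [0,0,0,0,0,0,1],
  [0,0,0,0,0,0,1],
  [0,0,0,0,0,0,1],
  [0,0,0,0,0,0,1],
  [0,0,0,0,0,0,1],
  [0,0,0,0,0,0,1],
  [0,0,0,0,0,-20,1],
  [0,0,0,0,0,-40,1],
  [0,0,0,0,0,-60,1],
  [0,0,0,0,0,-60,1],
  [0,0,0,0,0,-60,1],
])

```text
time: 18.4
tool_pos: [392.4, -320.9, 265.3]
orientation: [[-0.619, 0.587, 0.522], [0.45, 0.81, -0.376], [-0.644, 0.002, -0.765]]
contact_force: [-0.2, -0.1, -0.2]
gripper_width: 85.4
gripper_force: 0.0
```

```bash
python3 - <<'E'
from h import *
np.set_printoptions(suppress=True,precision=2)
s=manip.observe();print(s['contact_force'],s['gripper_width'],s['tool_pos'])
t=manip.capture('top');a=manip.capture('scene');t0=cv2.imread('pics/t0.png');s0=cv2.imread('pics/s0.png')
cv2.imwrite('pics/t11.png',t[...,::-1]);cv2.imwrite('pics/s11.png',a[...,::-1])
g=lambda i:np.float32(cv2.cvtColor(i,cv2.COLOR_RGB2GRAY)); B=lambda i:np.float32(cv2.cvtColor(i,cv2.COLOR_BGR2GRAY))
# paddle/bystanders: local shifts vs the start pictures
for n,new,old,(x,y,w,h) in [('foot+dock top',t,t0,(385,178,24,24)),('paddle scene',a,s0,(165,180,36,24)),('handle scene',a,s0,(190,148,24,40)),('box top',t,t0,(297,138,40,52)),('meter',t,t0,(198,205,56,36)),('mug scene',a,s0,(430,262,48,52))]:
    sh,r=cv2.phaseCorrelate(B(old)[y:y+h,x:x+w],g(new)[y:y+h,x:x+w],cv2.createHanningWindow((w,h),5));print(n,np.round(sh,2),round(r,2),'absdiff',np.abs(B(old)-g(new))[y:y+h,x:x+w].mean().round(1))
b=cv2.imread('pics/s9.png');print('bin vs after sweep',np.abs(B(b)-g(a))[300:350,372:412].mean())
E
```

```text
[-0.24 -0.14 -0.19] 85.36386949209286 [ 392.39 -320.86  265.26]
foot+dock top [-0.01 -0.36] 0.91 absdiff 2.1
paddle scene [-0.35  0.1 ] 0.92 absdiff 1.6
handle scene [-0.3  -0.05] 0.94 absdiff 1.5
box top [0.09 0.11] 0.91 absdiff 3.2
meter [-0.07  0.03] 0.9 absdiff 1.9
mug scene [0.04 0.07] 0.86 absdiff 1.8
bin vs after sweep 1.084
```

```bash
python3 -c "
from bench import manip
print(manip.job_done(), manip.observe()['time'])"
```

```text
the job is handed in; nothing more can be done
the job is handed in; nothing more can be done
```

The job is handed in: image checks show all three scrap parts in the bin and the bystanders where they were, and the paddle is back in its dock and released, but I viewed 12 pictures, two over the limit of 10.

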